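# Rank the doming stakes on the bench rack

## Robot

A 7-joint arm with a two-finger parallel gripper is mounted at the origin on the work surface. World frame = base frame: x ahead of the robot, y to its left, z up, the work surface at z = 0. Lengths are in mm, angles in rad, forces in N, time in s.
With the tool pointing down it reaches from about 425 to 800 mm from the base axis. Payload 8.3 kg.
Tool frame: the origin (TCP) lies midway between the tips of the shut fingers; the grasp point (between the pads) lies behind it (arm.tcp_to_grasp is the x of the grasp point in the tool frame, in mm); x points along the fingers, z is the direction in which the jaws open and shut, and the axes are right-handed (so a half turn about x gives the same grasp; the last joint's range is limited). The gripper opens to 85 mm and grips with 20 to 120 N. Pads are 22 mm wide; open, the fingers measure 114 mm over their backs; the gripper's body (76 mm by 85 mm) begins 54 mm behind the grasp point. The pads swing forward as they close: fully open they stand 13 mm farther back than shut.
Start: joints at [1.27, 0.383, 0.016, 1.37, -0.006, 1.388, -0.046], TCP at [147.267, -607.384, 231.279] pointing down, gripper open.
Joint ranges: [-2.95, 2.95], [-0.25, 2.06], [-1.52, 1.56], [0.18, 2.33], [-1.44, 4.58], [0.02, 2.06], [-3.01, 3.01]. Speed limits (rad/s): [2.39, 2.39, 3.01, 3.01, 3.14, 3.14, 3.14].

## Interface

Orientations are given as a unit quaternion [x, y, z, w].
In Python, from workcell import arm, grab_frame, order gives the robot as it stands. The module is installed in compiled form; this text tells all that it offers.
- The arm moves only by the shell command python3 -m handwheel 'ROWS' [FORCE]. ROWS is JSON, a list of rows, each an object with "angular": the turn, a rotation vector about the tool's x, y, z in rad, a list of three; "delta_pos": the shift along the tool's x, y, z in mm, a list of three; "gripper": the opening in per cent of the stroke, from 0 (shut) to 100 (fully open). A call has 1 to 20 rows; each row is the pose to reach, as a shift and turn from the pose commanded when the call began, along the tool's axes at that moment; what a row does not reach only later rows make up. A row lasts 1/8 s, in which the tool goes at most 62.5 mm and 10.7 degrees, less where a joint would pass 70% of its speed; a pose out of reach is approached as far as the arm can. A call with a gripper value outside its range is refused whole. The fingers move at their own pace and stop on an object; FORCE is the grip in N (left out, the last holds). Time passes only in rows, so rows that repeat a pose let the fingers close. It gives the time, the measured TCP pose, the force and the opening at its end, in the units of the state.
- arm.state(): the state, without advancing time (a new reading comes with each control period).
- grab_frame(name): name is "scene" or "side" or "wrist"; returns a dict with "pixels" (400x640x3 uint8, red, green, blue), "z_map" (400x640 float32, mm along the optical axis (not along the pixel's ray), 0 where there is no reading), "vfov" (degrees; the focal length in pixels is half the picture's height over the tangent of half this angle, whatever the lens; pixels are square), "cx", "cy" (the principal point, pixels), "R" (3x3) and "t" (3): a world point X has camera coordinates R X + t. Camera axes: x right, y down, z forward; pixel columns grow to the right and rows downward; lengths in mm; the calibration is good to about 2 mm. A picture is of the moment at which its call begins.
- order.hand_in(): hands the job in, once; it reports no verdict.
The state is a dict: "time": time; "joint_pos": joint angles; "qd": joint speeds; "joint_efforts": joint torques, N m; "eef_pos": TCP position; "ee_rot": TCP orientation; "ft_force": force on the tool from outside, world axes, zero at the start; "moment": the same for the moment, N m; "finger_gap": finger opening in mm.
Only numpy, scipy, OpenCV 4.12 (cv2) and the standard library are available. Lean on these libraries where they do the work, as an engineer would, in place of code of your own. Each camera call takes 0.05 s, during which the arm holds its last target. There are 200 camera calls.

## Task

Put the four steel doming stakes back on the rack in order of size, one standing upright on the middle of each black pad: the largest on the pad next to the red end stop, then the next smaller and so on, down to the smallest next to the white end stop. Do not tip any stake over on the way, and leave them all standing free and still.

Things in the scene. Friction and masses are not known exactly. Their poses are not given: they have to be found in the camera images.
- stake_48: The largest doming stake, loose: an upright mushroom-shaped steel tool, 71.6 mm tall, with a bright round domed head 48 mm in diameter on a dark 14 mm stem and a dark flat round foot 44 mm in diameter. Origin at the centre of the foot's underside, z up along the stem; round, so yaw does not matter. The head has a straight cylindrical band from 48 to 62 mm above the origin (the place to grip, centre 55 mm); the dome is above it.
- stake_40: The second largest doming stake, loose: an upright mushroom-shaped steel tool, 65 mm tall, with a bright round domed head 40 mm in diameter on a dark 14 mm stem and a dark flat round foot 40 mm in diameter. Origin at the centre of the foot's underside, z up along the stem; round, so yaw does not matter. The head has a straight cylindrical band from 43 to 57 mm above the origin (the place to grip, centre 50 mm); the dome is above it.
- stake_32: The second smallest doming stake, loose: an upright mushroom-shaped steel tool, 58.4 mm tall, with a bright round domed head 32 mm in diameter on a dark 14 mm stem and a dark flat round foot 36 mm in diameter. Origin at the centre of the foot's underside, z up along the stem; round, so yaw does not matter. The head has a straight cylindrical band from 38 to 52 mm above the origin (the place to grip, centre 45 mm); the dome is above it.
- stake_24: The smallest doming stake, loose: an upright mushroom-shaped steel tool, 51.8 mm tall, with a bright round domed head 24 mm in diameter on a dark 14 mm stem and a dark flat round foot 32 mm in diameter. Origin at the centre of the foot's underside, z up along the stem; round, so yaw does not matter. The head has a straight cylindrical band from 33 to 47 mm above the origin (the place to grip, centre 40 mm); the dome is above it.
- pad_a: Black round rubber pad, 50 mm in diameter, 3 mm thick, fixed on the pale wooden rack (70 x 400 mm, 12 mm thick). Origin at the centre of its underside, 12 mm above the bench; its top is 3 mm above its origin. The four pads a, b, c, d stand in this order in one straight row at 80 mm spacing along the rack's length (the pad's y axis; a at the +y end). An end stop stands beyond this pad.
- pad_b: Black round rubber pad, 50 mm in diameter, 3 mm thick, fixed on the pale wooden rack (70 x 400 mm, 12 mm thick). Origin at the centre of its underside, 12 mm above the bench; its top is 3 mm above its origin. The four pads a, b, c, d stand in this order in one straight row at 80 mm spacing along the rack's length (the pad's y axis; a at the +y end). One of the two middle pads.
- pad_c: Black round rubber pad, 50 mm in diameter, 3 mm thick, fixed on the pale wooden rack (70 x 400 mm, 12 mm thick). Origin at the centre of its underside, 12 mm above the bench; its top is 3 mm above its origin. The four pads a, b, c, d stand in this order in one straight row at 80 mm spacing along the rack's length (the pad's y axis; a at the +y end). One of the two middle pads.
- pad_d: Black round rubber pad, 50 mm in diameter, 3 mm thick, fixed on the pale wooden rack (70 x 400 mm, 12 mm thick). Origin at the centre of its underside, 12 mm above the bench; its top is 3 mm above its origin. The four pads a, b, c, d stand in this order in one straight row at 80 mm spacing along the rack's length (the pad's y axis; a at the +y end). An end stop stands beyond this pad.
- stop_red: Red end stop, a block fixed on one end of the rack, 60 mm across the rack, 20 mm along it, 26 mm high (its top is 38 mm above the bench). Origin at the centre of its underside. It is in line with the row of pads, 62 mm from the centre of the end pad next to it; the red stop may be at either end, the white one is at the other. It marks the largest stake's end of the row.
- stop_white: White end stop, a block fixed on one end of the rack, 60 mm across the rack, 20 mm along it, 26 mm high (its top is 38 mm above the bench). Origin at the centre of its underside. It is in line with the row of pads, 62 mm from the centre of the end pad next to it; the red stop may be at either end, the white one is at the other. It marks the smallest stake's end of the row.
Not all that is in view belongs to the job. Leave any turquoise look-alike of the stake_40 alone.

How it is judged (in metres and radians):
At the end, for the whole second after the job is handed in: From the red stop to the white stop, stakes 48, 40, 32 and 24 stand one on each pad: foot centre within 12 mm of the pad's centre, foot on the pad's top (origin 0 to 7 mm above the pad's), tilted under 0.1 rad, at rest and released (((horizontal distance between stop_red and pad_a below 0.09 m and horizontal distance between stake_48 and pad_a below 0.012 m and z of stake_48 in the frame of pad_a between 0 and 0.007 m and horizontal distance between stake_40 and pad_b below 0.012 m and z of stake_40 in the frame of pad_b between 0 and 0.007 m and horizontal distance between stake_32 and pad_c below 0.012 m and z of stake_32 in the frame of pad_c between 0 and 0.007 m and horizontal distance between stake_24 and pad_d below 0.012 m and z of stake_24 in the frame of pad_d between 0 and 0.007 m) or (horizontal distance between stop_red and pad_d below 0.09 m and horizontal distance between stake_48 and pad_d below 0.012 m and z of stake_48 in the frame of pad_d between 0 and 0.007 m and horizontal distance between stake_40 and pad_c below 0.012 m and z of stake_40 in the frame of pad_c between 0 and 0.007 m and horizontal distance between stake_32 and pad_b below 0.012 m and z of stake_32 in the frame of pad_b between 0 and 0.007 m and horizontal distance between stake_24 and pad_a below 0.012 m and z of stake_24 in the frame of pad_a between 0 and 0.007 m)) and angle between each of stake_48, stake_40, stake_32, stake_24's own z axis and vertical below 0.1 rad and linear speed of each of stake_48, stake_40, stake_32, stake_24 below 0.01 m/s and angular speed of each of stake_48, stake_40, stake_32, stake_24 below 0.1 rad/s and contact force between each of stake_48, stake_40, stake_32, stake_24 and the fingers below 0.05 N); the robot touches nothing.
It fails at once if a stake is tipped over (tilted more than 0.6 rad) (angle between any of stake_48, stake_40, stake_32, stake_24's own z axis and vertical above 0.6 rad).
It also fails if it takes over 99 s, if anything falls off the work surface, if the arm or the gripper's body presses on something with over 40 N, if the wrist force passes 120 N, or if a joint passes its speed limit or range.

## Working session

There is one attempt and no reset: what is moved stays moved. The work goes in short steps, Python scripts to look and compute and a shell command to move; the robot and the scene stay as the last step left them, time stands still between calls to the robot, and variables do not carry over. Pictures are saved under pics/ and viewed, about 12 in all and at most 16, crops included, and the job is handed in when it is done.

```bash
mkdir -p pics
cat > h.py <<'E'
import numpy as np, cv2
from workcell import arm, grab_frame, order
def snap(n,f):
    g=grab_frame(n); cv2.imwrite(f'pics/{f}.png',g['pixels'][:,:,::-1]); np.savez(f'pics/{f}.npz',**g); return g
def ray(g,u,v,z):
    f=200/np.tan(np.radians(g['vfov'])/2); R=np.array(g['R']);t=np.array(g['t'])
    d=R.T@np.array([(u-g['cx'])/f,(v-g['cy'])/f,1]); c=-R.T@t
    return c+d*(z-c[2])/d[2]
def proj(g,X):
    f=200/np.tan(np.radians(g['vfov'])/2); p=np.array(g['R'])@X+g['t']
    return g['cx']+f*p[0]/p[2], g['cy']+f*p[1]/p[2]
def cloud(g):
    f=200/np.tan(np.radians(g['vfov'])/2); v,u=np.mgrid[0:400,0:640]; z=g['z_map']
    P=np.stack([(u-g['cx'])/f*z,(v-g['cy'])/f*z,z],-1)-g['t']
    return P@np.array(g['R'])
E
python3 - <<'E'
from h import *
a=snap('scene','scene0');b=snap('side','side0')
for g in (a,b): print(g['vfov'],g['cx'],g['cy'],-np.array(g['R']).T@g['t'])
print(arm.state(),arm.tcp_to_grasp)
E
```

```text
43.26081390410671 319.345010790221 195.54320109513978 [1222.02124032 -501.86823273 1083.72641301]
44.67208938242651 320.61360309109875 211.21853828412893 [404.55895232 569.52645136 811.16871149]
{'time': 0.1, 'joint_pos': array([ 1.27008815,  0.38416896,  0.01635718,  1.37104942, -0.00629197,
        1.38819427, -0.04649779]), 'qd': array([ 0.00047636, -0.00162202,  0.00045616, -0.0014271 ,  0.00083584,
        0.00039013, -0.0002862 ]), 'joint_efforts': array([ 4.07298852e-03, -6.29128933e+01,  8.48114714e-01, -3.72757387e+01,
        1.68358785e-02,  1.04304368e-02,  1.13051287e-04]), 'eef_pos': array([ 147.17068585, -606.95963992,  230.36928161]), 'ee_rot': array([ 0.43751359,  0.55629776, -0.43675472,  0.55530171]), 'ft_force': array([-0.71710875,  0.65224182, -0.12741882]), 'moment': array([0.00142604, 0.01374886, 0.03696204]), 'finger_gap': 85.41664242805558} -18.700000000000003
```

View pics/scene0.png

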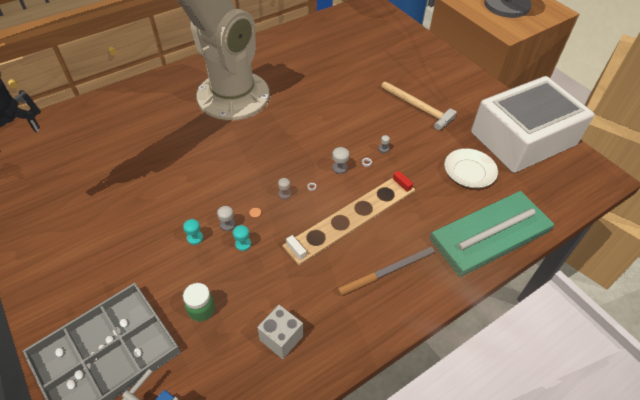

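View pics/side0.png

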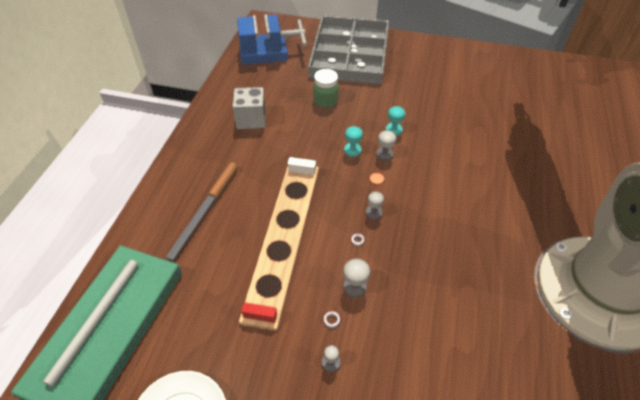

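```bash
cat > m.py <<'E'
from h import *
from scipy.optimize import least_squares
S={48:(48,62,(341,157),(356,272)),40:(43,57,(226,213),(387,140)),32:(38,52,(285,184),(375,200)),24:(33,47,(384,141),(331,352)),'t1':(43,57,(193,227),(396,113)),'t2':(43,57,(242,232),(354,135))}
a={n:dict(np.load(f'pics/{n}0.npz')) for n in('scene','side')}
C={n:cloud(g) for n,g in a.items()}
for k,(z0,z1,p,q) in S.items():
    r=(k if type(k)==int else 40)/2
    out=[]
    for n,(u,v) in (('scene',p),('side',q)):
        Q=C[n][v-25:v+25,u-25:u+25].reshape(-1,3); ref=np.median(C[n][v-2:v+3,u-2:u+3].reshape(-1,3),0)
        Q=Q[np.hypot(*(Q-ref)[:,:2].T)<r*2+4]
        B=Q[(Q[:,2]>z0+1)&(Q[:,2]<z1)]
        s=least_squares(lambda c:np.hypot(B[:,0]-c[0],B[:,1]-c[1])-r,ref[:2],loss='soft_l1').x
        H=Q[Q[:,2]>z0-4]; pw=np.ptp(H,axis=0)
        out.append((s.round(1),H[:,2].max().round(1),pw.round(),len(B)))
    print(k,out)
for n in a:
    im=a[n]['pixels']; hsv=cv2.cvtColor(im,cv2.COLOR_RGB2HSV)
    box={'scene':(280,170,420,265),'side':(235,155,325,330)}[n]
    x0,y0,x1,y1=box
    dark=(hsv[...,2]<65).astype(np.uint8); m=np.zeros_like(dark); m[y0:y1,x0:x1]=dark[y0:y1,x0:x1]
    N,L,st,ce=cv2.connectedComponentsWithStats(m)
    for i in range(1,N):
        if 100<st[i,4]<700: print(n,'pad',ce[i].round(1),st[i,2:],ray(a[n],*ce[i],15).round(1))
    P=C[n]; red=(hsv[...,1]>180)&((hsv[...,0]<5)|(hsv[...,0]>175))&(hsv[...,2]>120)
    rr=red[y0:y1,x0:x1]&(P[y0:y1,x0:x1,2]>30); print(n,'red',np.median(P[y0:y1,x0:x1][rr],0),rr.sum())
E
python3 m.py
python3 - <<'E'
from h import *
from scipy.spatial.transform import Rotation as Ro
print(Ro.from_quat(arm.state()['ee_rot']).as_matrix().round(3))
E
```

```text
48 [(array([451.8, 107.3]), np.float64(80.0), array([46., 45., 33.]), 51), (array([452.6, 106. ]), np.float64(74.9), array([47., 46., 28.]), 95)]
40 [(array([ 454.7, -255.6]), np.float64(68.5), array([41., 39., 27.]), 50), (array([ 455.8, -257.1]), np.float64(68.8), array([39., 39., 26.]), 76)]
32 [(array([447.8, -76.9]), np.float64(64.1), array([35., 32., 26.]), 38), (array([449.1, -78.4]), np.float64(61.5), array([31., 30., 25.]), 65)]
24 [(array([461.7, 261.4]), np.float64(55.2), array([25., 24., 24.]), 28), (array([462.3, 260.2]), np.float64(54.3), array([23., 24., 21.]), 46)]
t1 [(array([ 446.1, -345.1]), np.float64(69.1), array([39., 38., 28.]), 58), (array([ 447.4, -346.2]), np.float64(68.4), array([39., 40., 25.]), 70)]
t2 [(array([ 530.2, -251.1]), np.float64(69.3), array([40., 40., 30.]), 48), (array([ 531.8, -252.5]), np.float64(67.2), array([39., 38., 24.]), 76)]
scene red [604.49721972 208.37634731  37.37435296] 149
side red [605.51980011 215.27827294  38.37816551] 251
[[-0.     0.972  0.236]
 [ 0.002  0.236 -0.972]
 [-1.    -0.    -0.002]]
```

```bash
cat > p.py <<'E'
from h import *
for n,box in {'scene':(280,170,420,265),'side':(235,155,325,330)}.items():
    a=dict(np.load(f'pics/{n}0.npz')); im=a['pixels'];P=cloud(a); x0,y0,x1,y1=box
    hsv=cv2.cvtColor(im,cv2.COLOR_RGB2HSV)
    m=np.zeros((400,640),np.uint8); m[y0:y1,x0:x1]=((im.max(2)<85)&(P[...,2]>9))[y0:y1,x0:x1]
    N,L,st,ce=cv2.connectedComponentsWithStats(m)
    for i in range(1,N):
        if st[i,4]>60: print(n,'pad',ce[i].round(1),st[i,2:],ray(a,*ce[i],15).round(1))
    for nm,k in(('red',(hsv[...,1]>150)&((hsv[...,0]<6)|(hsv[...,0]>174))),('white',(hsv[...,1]<50)&(hsv[...,2]>150))):
        k=(k&(P[...,2]>33))[y0:y1,x0:x1]; print(nm,P[y0:y1,x0:x1][k].mean(0).round(1),k.sum())
E
python3 p.py
```

```text
scene pad [385.2 193.8] [ 16  12 149] [607.7 149.3  15. ]
red [605.4 210.2  37.9] 134
white [ 579.3 -132.3   47.9] 239
side pad [295.8 190. ] [ 19  15 209] [622.9 -89.6  15. ]
side pad [287.4 218.8] [ 20  15 235] [618.   -9.6  15. ]
side pad [278.2 250.5] [ 21  18 279] [613.3  70.3  15. ]
side pad [268.2 285.6] [ 23  20 351] [608.  150.1  15. ]
red [601.6 217.2  46.5] 366
white [ 624.1 -142.9   45. ] 217
```

Run:
```python
from h import *
a=cv2.imread('pics/scene0.png')[125:260,170:420]
cv2.imwrite('pics/crop.png',cv2.resize(a,None,fx=3,fy=3,interpolation=cv2.INTER_CUBIC))
```

```text
(no output)
```

View pics/crop.png

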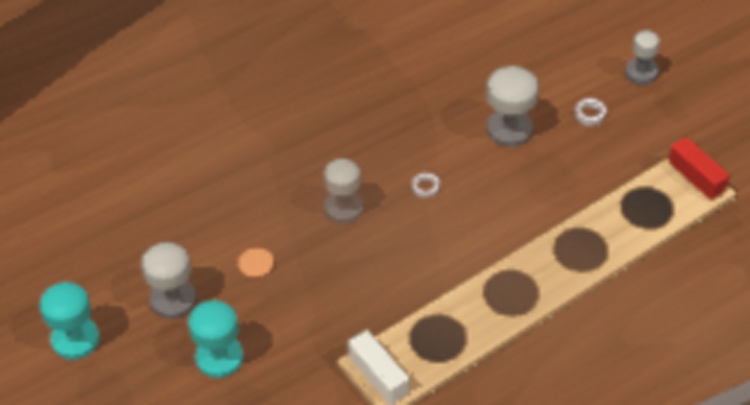

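Candidates (scene px): steel heads (341,157)=48, (226,215)=40, (285,186)=32, (384,143)=24; look-alikes: turquoise (193,229), (242,236). The rings and the orange disc are flat and don't belong to the job. The crop confirms that the steel heads shrink as measured. Starting with stake_40, which stands between the turquoise ones.

```bash
python3 -m handwheel '[{"delta_pos":[0,40,-28],"angular":[0.02,0,0],"gripper":70},{"delta_pos":[0,80,-56],"angular":[0.05,0,0],"gripper":70},{"delta_pos":[0,120,-84],"angular":[0.08,0,0],"gripper":70},{"delta_pos":[0,160,-112],"angular":[0.11,0,0],"gripper":70},{"delta_pos":[0,200,-140],"angular":[0.14,0,0],"gripper":70},{"delta_pos":[0,240,-168],"angular":[0.17,0,0],"gripper":70},{"delta_pos":[0,280,-196],"angular":[0.2,0,0],"gripper":70},{"delta_pos":[0,320,-224],"angular":[0.22,0,0],"gripper":70},{"delta_pos":[20,355,-250],"angular":[0.23,0,0],"gripper":70},{"delta_pos":[40,375,-264],"angular":[0.238,0,0],"gripper":70},{"delta_pos":[65,382,-268.6],"angular":[0.238,0,0],"gripper":70},{"delta_pos":[81,382,-268.6],"angular":[0.238,0,0],"gripper":70},{"delta_pos":[81,382,-268.6],"angular":[0.238,0,0],"gripper":70},{"delta_pos":[81,382,-268.6],"angular":[0.238,0,0],"gripper":70}]' 80
python3 - <<'E'
from h import *
from scipy.spatial.transform import Rotation as Ro
s=arm.state();print(s['eef_pos'],s['finger_gap'],Ro.from_quat(s['ee_rot']).as_matrix().round(3))
g=snap('wrist','w1'); print(-np.array(g['R']).T@g['t'],proj(g,np.array([455.2,-256.4,65])))
E
```

```text
time: 1.85
eef_pos: [455.2, -257.3, 151.1]
ee_rot: [0.5, 0.499, -0.5, 0.5]
ft_force: [1.2, 0.1, 0.8]
finger_gap: 59.7
[ 455.18565213 -257.25794432  151.10991164] 59.689721550476406 [[ 0.001  1.    -0.001]
 [-0.001 -0.001 -1.   ]
 [-1.     0.001  0.001]]
[ 525.929501   -256.8693976   293.63124996] (np.float64(316.83701973444926), np.float64(205.51523595599375))
```

View pics/w1.png

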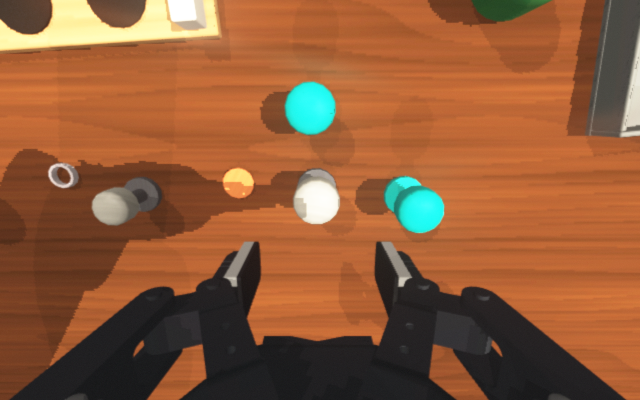

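The wrist view shows the steel head at (316,200), centred between the fingers, with the turquoise ones clear at (310,108) and (415,205). Descending and gripping.

```bash
python3 -m handwheel '[{"delta_pos":[30,0,-0.8],"angular":[0,0,0],"gripper":70},{"delta_pos":[70,0,-0.8],"angular":[0,0,0],"gripper":70},{"delta_pos":[100,0,-0.8],"angular":[0,0,0],"gripper":70},{"delta_pos":[115,0,-0.8],"angular":[0,0,0],"gripper":70},{"delta_pos":[122,0,-0.8],"angular":[0,0,0],"gripper":70},{"delta_pos":[122,0,-0.8],"angular":[0,0,0],"gripper":70},{"delta_pos":[122,0,-0.8],"angular":[0,0,0],"gripper":55},{"delta_pos":[122,0,-0.8],"angular":[0,0,0],"gripper":50},{"delta_pos":[122,0,-0.8],"angular":[0,0,0],"gripper":45},{"delta_pos":[122,0,-0.8],"angular":[0,0,0],"gripper":30},{"delta_pos":[122,0,-0.8],"angular":[0,0,0],"gripper":30},{"delta_pos":[122,0,-0.8],"angular":[0,0,0],"gripper":30},{"delta_pos":[122,0,-0.8],"angular":[0,0,0],"gripper":30},{"delta_pos":[110,0,-0.8],"angular":[0,0,0],"gripper":30},{"delta_pos":[100,0,-0.8],"angular":[0,0,0],"gripper":30},{"delta_pos":[70,0,-0.8],"angular":[0,0,0],"gripper":30},{"delta_pos":[40,0,-0.8],"angular":[0,0,0],"gripper":30},{"delta_pos":[0,0,-0.8],"angular":[0,0,0],"gripper":30},{"delta_pos":[0,0,-0.8],"angular":[0,0,0],"gripper":30}]' 80
python3 - <<'E'
from h import *
snap('wrist','w2');snap('side','s2')
E
```

```text
time: 4.28
eef_pos: [457.2, -256.4, 154.2]
ee_rot: [0.501, 0.498, -0.499, 0.502]
ft_force: [-0.3, -0.0, -2.9]
finger_gap: 37.5
```

View pics/s2.png

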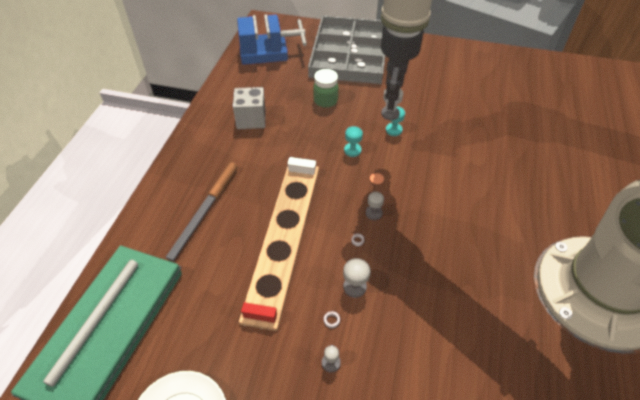

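View pics/w2.png

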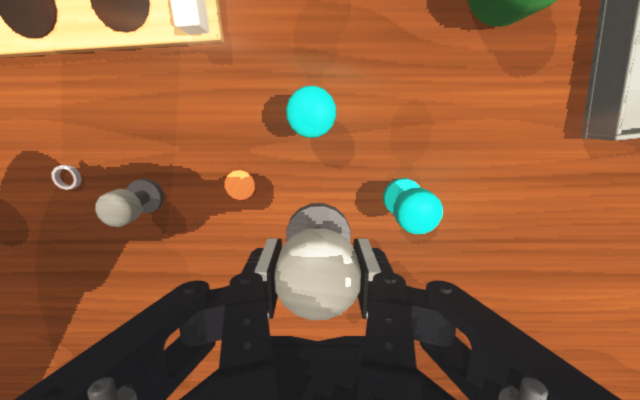

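Run:
```python
from h import *
s=arm.state();print(s['time'],s['eef_pos'],s['finger_gap'],s['ft_force'])
g=dict(np.load('pics/w2.npz'));P=cloud(g)
Q=P.reshape(-1,3);d=np.hypot(Q[:,0]-455,Q[:,1]+256.4);z=Q[:,2]
for lo in range(100,200,5):
    k=(d<24)&(z>=lo)&(z<lo+5)
    if k.sum(): print(lo,k.sum(),Q[k].min(0).round(),Q[k].max(0).round())
```

```text
4.375 [ 455.1148799  -255.53474024  150.46743237] 37.63268499282735 [-0.33060481 -0.15346662 -2.59841924]
125 115 [ 461. -276.  125.] [ 477. -237.  130.]
130 1363 [ 454. -276.  130.] [ 477. -237.  135.]
135 4 [ 464. -258.  135.] [ 465. -255.  136.]
155 22 [ 462. -275.  157.] [ 468. -237.  160.]
160 50 [ 462. -277.  160.] [ 468. -236.  165.]
165 185 [ 463. -277.  165.] [ 477. -236.  170.]
170 348 [ 463. -277.  170.] [ 477. -236.  175.]
175 392 [ 446. -277.  175.] [ 477. -236.  180.]
180 1200 [ 439. -276.  180.] [ 477. -236.  185.]
185 4679 [ 440. -277.  185.] [ 476. -236.  190.]
190 700 [ 445. -278.  190.] [ 469. -234.  195.]
195 90 [ 452. -277.  195.] [ 464. -235.  200.]
```

```bash
cat > held.py <<'E'
import sys
from h import *
from scipy.optimize import least_squares
def held(g,tcp,rf,rh):
    P=cloud(g);Q=P.reshape(-1,3);d=np.hypot(Q[:,0]-tcp[0],Q[:,1]-tcp[1])
    z=Q[:,2]-tcp[2]; k=(d<45)&(z>-45)&(z<-10)
    F=Q[k]; e=F[F[:,0]>np.percentile(F[:,0],0)]
    h,xe=np.histogram(F[:,2],20); print('foot z hist',list(zip(xe.round(),h)))
    # foot rim: farthest x per y-bin (camera side)
    zt=np.median(F[:,2]); T=F[abs(F[:,2]-zt)<4]
    rim=np.array([T[(T[:,1]>=y)&(T[:,1]<y+2)].max(0) for y in np.arange(T[:,1].min()+2,T[:,1].max()-2,2)if((T[:,1]>=y)&(T[:,1]<y+2)).any()])
    rim[:,1]=[T[np.argmin(abs(T[:,0]-x)),1] for x in rim[:,0]]
    s=least_squares(lambda c:np.hypot(rim[:,0]-c[0],rim[:,1]-c[1])-rf,tcp[:2],loss='soft_l1')
    print('foot c',s.x.round(1),'res',abs(s.fun).mean().round(1),'zt',zt)
    H=Q[(d<rh+4)&(z>20)]; R=H[H[:,2]>np.percentile(H[:,2],50)]
    # head silhouette, camera side
    z1=Q[(d<rh+6)&(z>13)&(z<25)&(Q[:,0]>tcp[0]+rh*0.3)]
    b=z1[abs(z1[:,1]-tcp[1])<rh*0.8]
    s=least_squares(lambda c:np.hypot(b[:,0]-c[0],b[:,1]-c[1])-rh,tcp[:2],loss='soft_l1')
    print('head c',s.x.round(1),abs(s.fun).mean().round(1),len(b),'top',np.percentile(H[:,2],90))
if __name__=='__main__':
    g=dict(np.load(f'pics/{sys.argv[1]}.npz')); held(g,np.array(eval(sys.argv[2])),float(sys.argv[3]),float(sys.argv[4]))
E
python3 held.py w2 '[455.1,-255.9,151.5]' 20 20
```

```text
foot z hist [(np.float64(125.0), np.int64(10)), (np.float64(126.0), np.int64(3)), (np.float64(126.0), np.int64(16)), (np.float64(127.0), np.int64(13)), (np.float64(127.0), np.int64(19)), (np.float64(128.0), np.int64(16)), (np.float64(128.0), np.int64(11)), (np.float64(129.0), np.int64(12)), (np.float64(130.0), np.int64(19)), (np.float64(130.0), np.int64(23)), (np.float64(131.0), np.int64(25)), (np.float64(131.0), np.int64(115)), (np.float64(132.0), np.int64(334)), (np.float64(132.0), np.int64(428)), (np.float64(133.0), np.int64(320)), (np.float64(134.0), np.int64(99)), (np.float64(134.0), np.int64(14)), (np.float64(135.0), np.int64(1)), (np.float64(135.0), np.int64(2)), (np.float64(136.0), np.int64(2))]
foot c [ 457.1 -256.4] res 0.2 zt 132.5634742009068
head c [ 456.8 -256. ] 0.2 452 top 246.21105111616828
```

Stake 40 is held upright (head and foot centres 0.3 mm apart). Carrying it to its pad, second from red, at (613,70).

```bash
python3 -m handwheel '[{"delta_pos":[0,7,-15],"angular":[0,0,0],"gripper":30},{"delta_pos":[0,20,-42],"angular":[0,0,0],"gripper":30},{"delta_pos":[0,36,-75],"angular":[0,0,0],"gripper":30},{"delta_pos":[0,54,-112],"angular":[0,0,0],"gripper":30},{"delta_pos":[0,72,-149],"angular":[0,0,0],"gripper":30},{"delta_pos":[0,90,-186],"angular":[0,0,0],"gripper":30},{"delta_pos":[0,108,-223],"angular":[0,0,0],"gripper":30},{"delta_pos":[0,125,-258],"angular":[0,0,0],"gripper":30},{"delta_pos":[0,140,-289],"angular":[0,0,0],"gripper":30},{"delta_pos":[0,151,-312],"angular":[0,0,0],"gripper":30},{"delta_pos":[0,157.8,-325.6],"angular":[0,0,0],"gripper":30},{"delta_pos":[10,157.8,-325.6],"angular":[0,0,0],"gripper":30},{"delta_pos":[30,157.8,-325.6],"angular":[0,0,0],"gripper":30},{"delta_pos":[55,157.8,-325.6],"angular":[0,0,0],"gripper":30},{"delta_pos":[80,157.8,-325.6],"angular":[0,0,0],"gripper":30},{"delta_pos":[92,157.8,-325.6],"angular":[0,0,0],"gripper":30},{"delta_pos":[96,157.8,-325.6],"angular":[0,0,0],"gripper":30},{"delta_pos":[96,157.8,-325.6],"angular":[0,0,0],"gripper":30},{"delta_pos":[96,157.8,-325.6],"angular":[0,0,0],"gripper":30}]'
python3 - <<'E'
from h import *
from held import held
g=snap('wrist','w3'); s=arm.state();t=s['eef_pos'];print(t,s['finger_gap'],s['ft_force']); 
held(g,t,20,20)
# pad centres predicted
for p in [(608,150.1,15),(613,70.3,15),(618,-10,15)]: print(proj(g,np.array(p)))
E
```

```text
time: 6.75
eef_pos: [613.7, 70.1, 55.4]
ee_rot: [0.501, 0.5, -0.5, 0.5]
ft_force: [-1.1, 0.2, -1.9]
finger_gap: 38.1
[613.70546381  70.16307589  55.34592899] 37.956073191844325 [ 0.74016569 -0.22444983 -3.01829974]
foot z hist [(np.float64(10.0), np.int64(1960)), (np.float64(12.0), np.int64(2953)), (np.float64(13.0), np.int64(430)), (np.float64(14.0), np.int64(763)), (np.float64(16.0), np.int64(102)), (np.float64(17.0), np.int64(0)), (np.float64(18.0), np.int64(0)), (np.float64(20.0), np.int64(0)), (np.float64(21.0), np.int64(0)), (np.float64(22.0), np.int64(0)), (np.float64(24.0), np.int64(0)), (np.float64(25.0), np.int64(2)), (np.float64(26.0), np.int64(23)), (np.float64(28.0), np.int64(32)), (np.float64(29.0), np.int64(31)), (np.float64(30.0), np.int64(39)), (np.float64(31.0), np.int64(106)), (np.float64(33.0), np.int64(874)), (np.float64(34.0), np.int64(361)), (np.float64(35.0), np.int64(10))]
foot c [660.   71.4] res 10.3 zt 12.289746031488878
head c [613.3  70.5] 0.2 620 top 149.22439786932168
(np.float64(199.78172496687355), np.float64(233.74163675589554))
(np.float64(317.8226963837439), np.float64(226.79794199926712))
(np.float64(438.40297831219493), np.float64(219.7488821305164))
```

View pics/w3.png

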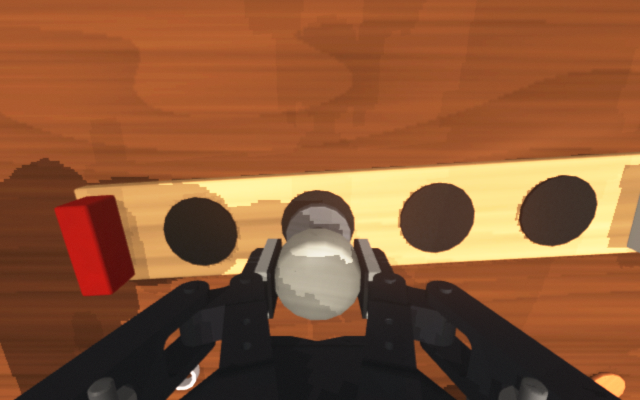

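The wrist view shows the foot over the second pad. The neighbouring pads at (201,231) and (437,217) lie within about 2.5 px (1.7 mm in x) of prediction. Shifting +1 mm in x, lowering and releasing.

```bash
python3 -m handwheel '[{"delta_pos":[4,1,0],"angular":[0,0,0],"gripper":30},{"delta_pos":[8,1,0],"angular":[0,0,0],"gripper":30},{"delta_pos":[10.4,1,0],"angular":[0,0,0],"gripper":30},{"delta_pos":[10.4,1,0],"angular":[0,0,0],"gripper":30},{"delta_pos":[10.4,1,0],"angular":[0,0,0],"gripper":30}]'
python3 -m handwheel '[{"delta_pos":[0,0,0],"angular":[0,0,0],"gripper":50},{"delta_pos":[0,0,0],"angular":[0,0,0],"gripper":58},{"delta_pos":[0,0,0],"angular":[0,0,0],"gripper":68},{"delta_pos":[0,0,0],"angular":[0,0,0],"gripper":68},{"delta_pos":[0,0,0],"angular":[0,0,0],"gripper":68},{"delta_pos":[-10,0,0],"angular":[0,0,0],"gripper":68},{"delta_pos":[-30,0,0],"angular":[0,0,0],"gripper":68},{"delta_pos":[-70,0,0],"angular":[0,0,0],"gripper":68},{"delta_pos":[-106,0,0],"angular":[0,0,0],"gripper":72},{"delta_pos":[-106,0,0],"angular":[0,0,0],"gripper":72},{"delta_pos":[-106,0,0],"angular":[0,0,0],"gripper":72}]'
python3 - <<'E'
from h import *
g=snap('wrist','w4');print(arm.state()['eef_pos'])
E
```

```text
time: 7.42
eef_pos: [614.3, 70.0, 44.5]
ee_rot: [0.5, 0.5, -0.5, 0.5]
ft_force: [-3.3, -1.1, 5.3]
finger_gap: 37.5
time: 8.8
eef_pos: [614.1, 70.0, 150.7]
ee_rot: [0.5, 0.5, -0.5, 0.5]
ft_force: [0.1, -0.3, -0.5]
finger_gap: 61.8
[613.68887825  69.91636528 149.76875058]
```

View pics/w4.png

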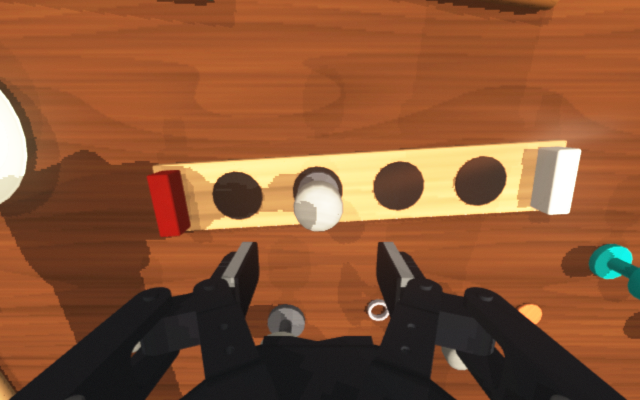

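Stake 40 stands on its pad, head at (318,207). Next is stake 48 at (452,107).

```bash
python3 -m handwheel '[{"delta_pos":[0,-20,-5],"angular":[0,0,0],"gripper":85},{"delta_pos":[0,-60,-14],"angular":[0,0,0],"gripper":85},{"delta_pos":[0,-105,-24],"angular":[0,0,0],"gripper":85},{"delta_pos":[0,-145,-33],"angular":[0,0,0],"gripper":85},{"delta_pos":[0,-161.8,-36.4],"angular":[0,0,0],"gripper":85},{"delta_pos":[0,-161.8,-36.4],"angular":[0,0,0],"gripper":85},{"delta_pos":[0,-161.8,-36.4],"angular":[0,0,0],"gripper":85}]'
python3 - <<'E'
from h import *
g=snap('wrist','w5');im=g['pixels'];s=arm.state();print(s['eef_pos'])
P=cloud(g)
def fit(k,z):
    m=np.zeros((400,640),np.uint8);m[k]=255
    N,L,st,ce=cv2.connectedComponentsWithStats(m)
    for i in range(1,N):
        if st[i,4]>300: print(ce[i].round(),st[i],ray(g,*ce[i],z).round(1))
fit((im.max(2)<75)&(P[...,2]>9)&(P[...,2]<22)&(P[...,0]>560),15)
print('head'); fit((P[...,2]>50)&(P[...,2]<85)&(abs(P[...,0]-452)<35)&(abs(P[...,1]-107)<35),62)
E
```

```text
time: 9.72
eef_pos: [453.3, 106.0, 149.9]
ee_rot: [0.5, 0.5, -0.5, 0.5]
ft_force: [0.2, -0.3, -0.8]
finger_gap: 72.9
[453.34217098 105.99821232 149.83338421]
[354.  22.] [332   0  57  36 584] [599.7  75.2  15. ]
[455.  12.] [ 428    0   58   30 1312] [606.9  -8.3  15. ]
[550.   9.] [524   0  57  23 964] [608.9 -87.3  15. ]
head
[317. 204.] [ 288  175   58   58 2590] [454.4 107.1  62. ]
```

View pics/w5.png

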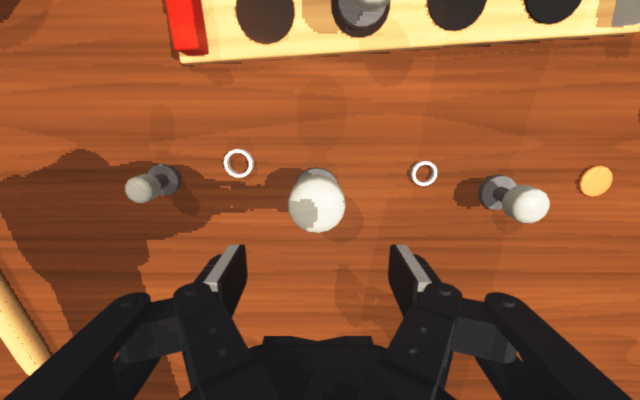

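The wrist view shows head 48 at (316,204), centred, and the rings (238,163), (425,173) are clear. Gripping.

```bash
python3 -m handwheel '[{"delta_pos":[30,0,-0.5],"angular":[0,0,0],"gripper":85},{"delta_pos":[70,0,-0.5],"angular":[0,0,0],"gripper":85},{"delta_pos":[100,0,-0.5],"angular":[0,0,0],"gripper":85},{"delta_pos":[112,0,-0.5],"angular":[0,0,0],"gripper":85},{"delta_pos":[116.6,0,-0.5],"angular":[0,0,0],"gripper":85},{"delta_pos":[116.6,0,-0.5],"angular":[0,0,0],"gripper":75},{"delta_pos":[116.6,0,-0.5],"angular":[0,0,0],"gripper":65},{"delta_pos":[116.6,0,-0.5],"angular":[0,0,0],"gripper":57},{"delta_pos":[116.6,0,-0.5],"angular":[0,0,0],"gripper":40},{"delta_pos":[116.6,0,-0.5],"angular":[0,0,0],"gripper":40},{"delta_pos":[116.6,0,-0.5],"angular":[0,0,0],"gripper":40},{"delta_pos":[116.6,0,-0.5],"angular":[0,0,0],"gripper":40},{"delta_pos":[106,0,-0.5],"angular":[0,0,0],"gripper":40},{"delta_pos":[90,0,-0.5],"angular":[0,0,0],"gripper":40},{"delta_pos":[60,0,-0.5],"angular":[0,0,0],"gripper":40},{"delta_pos":[25,0,-0.5],"angular":[0,0,0],"gripper":40},{"delta_pos":[0,0,-0.5],"angular":[0,0,0],"gripper":40},{"delta_pos":[0,0,-0.5],"angular":[0,0,0],"gripper":40},{"delta_pos":[0,0,-0.5],"angular":[0,0,0],"gripper":40}]' 80
python3 - <<'E'
from h import *
from held import held
g=snap('wrist','w6'); s=arm.state();t=s['eef_pos'];print(t,s['finger_gap'],s['ft_force']); held(g,t,22,24)
E
```

```text
time: 12.15
eef_pos: [451.6, 106.7, 149.1]
ee_rot: [-0.5, -0.5, 0.5, -0.5]
ft_force: [0.4, 0.1, -6.1]
finger_gap: 45.7
[451.38352473 106.67399774 148.74760952] 45.71274666664529 [-1.06357481 -1.12558153 -5.30524734]
foot z hist [(np.float64(115.0), np.int64(4)), (np.float64(115.0), np.int64(5)), (np.float64(116.0), np.int64(12)), (np.float64(116.0), np.int64(13)), (np.float64(117.0), np.int64(13)), (np.float64(117.0), np.int64(11)), (np.float64(118.0), np.int64(16)), (np.float64(118.0), np.int64(6)), (np.float64(119.0), np.int64(10)), (np.float64(119.0), np.int64(17)), (np.float64(120.0), np.int64(10)), (np.float64(120.0), np.int64(22)), (np.float64(121.0), np.int64(62)), (np.float64(121.0), np.int64(151)), (np.float64(122.0), np.int64(273)), (np.float64(122.0), np.int64(396)), (np.float64(123.0), np.int64(222)), (np.float64(123.0), np.int64(72)), (np.float64(124.0), np.int64(9)), (np.float64(124.0), np.int64(4))]
foot c [451.1 107.1] res 0.2 zt 122.16228375547149
head c [451.1 107. ] 0.2 691 top 244.7746246575936
```

Held upright and centred (head and foot centres agree). Carrying 48 to the red-end pad.

```bash
python3 -m handwheel '[{"delta_pos":[0,12,-3],"angular":[0,0,0],"gripper":40},{"delta_pos":[0,38,-10],"angular":[0,0,0],"gripper":40},{"delta_pos":[0,70,-19],"angular":[0,0,0],"gripper":40},{"delta_pos":[0,102,-28],"angular":[0,0,0],"gripper":40},{"delta_pos":[0,131,-36],"angular":[0,0,0],"gripper":40},{"delta_pos":[0,149,-41],"angular":[0,0,0],"gripper":40},{"delta_pos":[0,157,-43],"angular":[0,0,0],"gripper":40},{"delta_pos":[8,157,-43],"angular":[0,0,0],"gripper":40},{"delta_pos":[30,157,-43],"angular":[0,0,0],"gripper":40},{"delta_pos":[58,157,-43],"angular":[0,0,0],"gripper":40},{"delta_pos":[80,157,-43],"angular":[0,0,0],"gripper":40},{"delta_pos":[92,157,-43],"angular":[0,0,0],"gripper":40},{"delta_pos":[92,157,-43],"angular":[0,0,0],"gripper":40},{"delta_pos":[92,157,-43],"angular":[0,0,0],"gripper":40},{"delta_pos":[97,157,-43],"angular":[0,0,0],"gripper":40},{"delta_pos":[101.4,157,-43],"angular":[0,0,0],"gripper":40},{"delta_pos":[101.4,157,-43],"angular":[0,0,0],"gripper":40},{"delta_pos":[101.4,157,-43],"angular":[0,0,0],"gripper":40}]'
python3 - <<'E'
from h import *
g=snap('wrist','w7');print(arm.state()['eef_pos'])
E
```

```text
time: 14.45
eef_pos: [610.1, 150.1, 49.7]
ee_rot: [0.501, 0.499, -0.499, 0.5]
ft_force: [-1.5, -1.2, 6.4]
finger_gap: 45.6
[610.09221939 150.0749829   49.69534517]
```

View pics/w7.png

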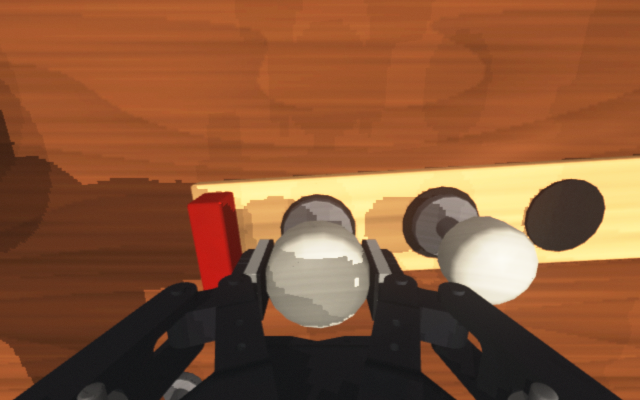

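The foot covers the red-end pad concentrically and contact is felt. Releasing, lifting and going above stake 32.

```bash
python3 -m handwheel '[{"delta_pos":[0,0,0],"angular":[0,0,0],"gripper":58},{"delta_pos":[0,0,0],"angular":[0,0,0],"gripper":66},{"delta_pos":[0,0,0],"angular":[0,0,0],"gripper":68},{"delta_pos":[0,0,0],"angular":[0,0,0],"gripper":68},{"delta_pos":[-10,0,0],"angular":[0,0,0],"gripper":68},{"delta_pos":[-35,0,0],"angular":[0,0,0],"gripper":68},{"delta_pos":[-75,0,0],"angular":[0,0,0],"gripper":68},{"delta_pos":[-101.5,0,0],"angular":[0,0,0],"gripper":65},{"delta_pos":[-101.5,-20,28],"angular":[0,0,0],"gripper":60},{"delta_pos":[-101.5,-50,71],"angular":[0,0,0],"gripper":60},{"delta_pos":[-101.5,-80,113],"angular":[0,0,0],"gripper":60},{"delta_pos":[-101.5,-110,156],"angular":[0,0,0],"gripper":60},{"delta_pos":[-101.5,-140,198],"angular":[0,0,0],"gripper":60},{"delta_pos":[-101.5,-155,220],"angular":[0,0,0],"gripper":60},{"delta_pos":[-101.5,-160.7,227.8],"angular":[0,0,0],"gripper":60},{"delta_pos":[-101.5,-160.7,227.8],"angular":[0,0,0],"gripper":60},{"delta_pos":[-101.5,-160.7,227.8],"angular":[0,0,0],"gripper":60}]'
python3 - <<'E'
from h import *
g=snap('wrist','w8');s=arm.state();print(s['eef_pos'])
P=cloud(g);m=((P[...,2]>45)&(P[...,2]<65)&(np.hypot(P[...,0]-448.5,P[...,1]+77.6)<30)).astype(np.uint8)
M=cv2.moments(m,True);print(M['m00'],ray(g,M['m10']/M['m00'],M['m01']/M['m00'],51))
E
```

```text
time: 16.62
eef_pos: [449.4, -76.4, 150.3]
ee_rot: [0.5, 0.5, -0.499, 0.501]
ft_force: [0.2, -0.1, -0.2]
finger_gap: 51.2
[449.28130992 -76.44548467 150.13041131]
1053.0 [449.65067073 -77.17334475  51.        ]
```

View pics/w8.png

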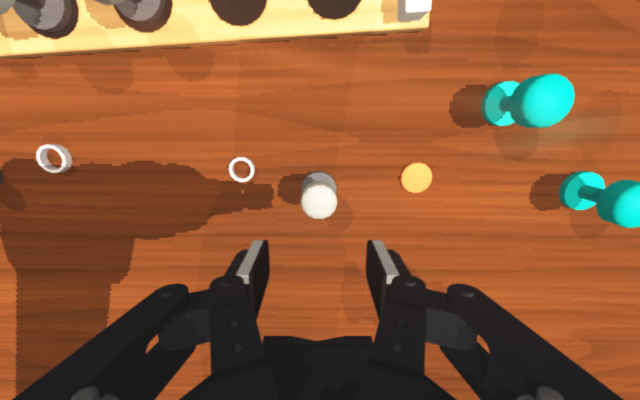

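Head 32 at (319,195), centred. Gripping.

```bash
python3 -m handwheel '[{"delta_pos":[30,0,0.8],"angular":[0,0,0],"gripper":60},{"delta_pos":[70,0,0.8],"angular":[0,0,0],"gripper":60},{"delta_pos":[105,0,0.8],"angular":[0,0,0],"gripper":60},{"delta_pos":[121,0,0.8],"angular":[0,0,0],"gripper":60},{"delta_pos":[126.5,0,0.8],"angular":[0,0,0],"gripper":60},{"delta_pos":[126.5,0,0.8],"angular":[0,0,0],"gripper":52},{"delta_pos":[126.5,0,0.8],"angular":[0,0,0],"gripper":44},{"delta_pos":[126.5,0,0.8],"angular":[0,0,0],"gripper":38},{"delta_pos":[126.5,0,0.8],"angular":[0,0,0],"gripper":20},{"delta_pos":[126.5,0,0.8],"angular":[0,0,0],"gripper":20},{"delta_pos":[126.5,0,0.8],"angular":[0,0,0],"gripper":20},{"delta_pos":[126.5,0,0.8],"angular":[0,0,0],"gripper":20},{"delta_pos":[116,0,0.8],"angular":[0,0,0],"gripper":20},{"delta_pos":[100,0,0.8],"angular":[0,0,0],"gripper":20},{"delta_pos":[65,0,0.8],"angular":[0,0,0],"gripper":20},{"delta_pos":[30,0,0.8],"angular":[0,0,0],"gripper":20},{"delta_pos":[0,0,0.8],"angular":[0,0,0],"gripper":20},{"delta_pos":[0,0,0.8],"angular":[0,0,0],"gripper":20},{"delta_pos":[0,0,0.8],"angular":[0,0,0],"gripper":20}]' 80
python3 - <<'E'
from h import *
from held import held
g=snap('wrist','w9'); s=arm.state();t=s['eef_pos'];print(t,s['finger_gap'],s['ft_force']); held(g,t,18,16)
E
```

```text
time: 19.05
eef_pos: [448.0, -78.7, 149.7]
ee_rot: [-0.5, -0.5, 0.5, -0.5]
ft_force: [-0.7, 0.5, -1.2]
finger_gap: 29.6
[447.6981771  -78.61858768 149.1205399 ] 29.72552953937934 [ 0.18058234  0.73983116 -2.40830374]
foot z hist [(np.float64(124.0), np.int64(2)), (np.float64(125.0), np.int64(3)), (np.float64(126.0), np.int64(13)), (np.float64(126.0), np.int64(20)), (np.float64(127.0), np.int64(16)), (np.float64(128.0), np.int64(14)), (np.float64(129.0), np.int64(24)), (np.float64(129.0), np.int64(22)), (np.float64(130.0), np.int64(14)), (np.float64(131.0), np.int64(37)), (np.float64(132.0), np.int64(206)), (np.float64(132.0), np.int64(572)), (np.float64(133.0), np.int64(371)), (np.float64(134.0), np.int64(92)), (np.float64(134.0), np.int64(18)), (np.float64(135.0), np.int64(11)), (np.float64(136.0), np.int64(12)), (np.float64(137.0), np.int64(9)), (np.float64(137.0), np.int64(9)), (np.float64(138.0), np.int64(10))]
foot c [447.6 -77.8] res 0.2 zt 132.79466391908807
head c [447.3 -78.3] 0.2 518 top 239.4812100725392
```

Held upright. Carrying 32 to the third pad.

```bash
python3 -m handwheel '[{"delta_pos":[0,12,-5],"angular":[0,0,0],"gripper":20},{"delta_pos":[0,38,-15],"angular":[0,0,0],"gripper":20},{"delta_pos":[0,70,-28],"angular":[0,0,0],"gripper":20},{"delta_pos":[0,105,-42],"angular":[0,0,0],"gripper":20},{"delta_pos":[0,138,-55],"angular":[0,0,0],"gripper":20},{"delta_pos":[0,160,-64],"angular":[0,0,0],"gripper":20},{"delta_pos":[0,170.5,-68],"angular":[0,0,0],"gripper":20},{"delta_pos":[8,170.5,-68],"angular":[0,0,0],"gripper":20},{"delta_pos":[32,170.5,-68],"angular":[0,0,0],"gripper":20},{"delta_pos":[64,170.5,-68],"angular":[0,0,0],"gripper":20},{"delta_pos":[90,170.5,-68],"angular":[0,0,0],"gripper":20},{"delta_pos":[102,170.5,-68],"angular":[0,0,0],"gripper":20},{"delta_pos":[102,170.5,-68],"angular":[0,0,0],"gripper":20},{"delta_pos":[102,170.5,-68],"angular":[0,0,0],"gripper":20},{"delta_pos":[107,170.5,-68],"angular":[0,0,0],"gripper":20},{"delta_pos":[111.2,170.5,-68],"angular":[0,0,0],"gripper":20},{"delta_pos":[111.2,170.5,-68],"angular":[0,0,0],"gripper":20},{"delta_pos":[111.2,170.5,-68],"angular":[0,0,0],"gripper":20}]'
python3 - <<'E'
from h import *
g=snap('wrist','w10');print(arm.state()['eef_pos'])
E
```

```text
time: 21.35
eef_pos: [619.8, -10.5, 39.8]
ee_rot: [0.5, 0.5, -0.5, 0.5]
ft_force: [-1.5, -0.3, 5.4]
finger_gap: 29.4
[619.7756747  -10.54560558  39.81892344]
```

View pics/w10.png

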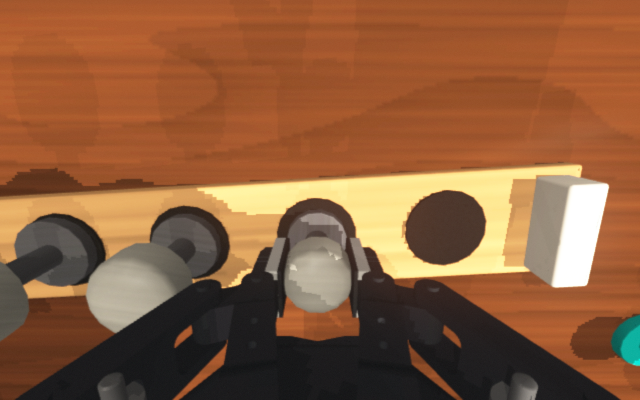

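The foot is on the third pad at (316,230). Releasing, lifting and going above stake 24.

```bash
python3 -m handwheel '[{"delta_pos":[0,0,0],"angular":[0,0,0],"gripper":40},{"delta_pos":[0,0,0],"angular":[0,0,0],"gripper":48},{"delta_pos":[0,0,0],"angular":[0,0,0],"gripper":52},{"delta_pos":[0,0,0],"angular":[0,0,0],"gripper":52},{"delta_pos":[-10,0,0],"angular":[0,0,0],"gripper":52},{"delta_pos":[-35,0,0],"angular":[0,0,0],"gripper":52},{"delta_pos":[-80,0,0],"angular":[0,0,0],"gripper":52},{"delta_pos":[-111.2,0,0],"angular":[0,0,0],"gripper":52},{"delta_pos":[-111.2,-18,-31],"angular":[0,0,0],"gripper":52},{"delta_pos":[-111.2,-42,-72],"angular":[0,0,0],"gripper":52},{"delta_pos":[-111.2,-68,-117],"angular":[0,0,0],"gripper":52},{"delta_pos":[-111.2,-94,-162],"angular":[0,0,0],"gripper":52},{"delta_pos":[-111.2,-120,-207],"angular":[0,0,0],"gripper":52},{"delta_pos":[-111.2,-143,-246],"angular":[0,0,0],"gripper":52},{"delta_pos":[-111.2,-154,-265],"angular":[0,0,0],"gripper":52},{"delta_pos":[-111.2,-157.5,-271],"angular":[0,0,0],"gripper":52},{"delta_pos":[-111.2,-157.5,-271],"angular":[0,0,0],"gripper":52},{"delta_pos":[-111.2,-157.5,-271],"angular":[0,0,0],"gripper":52}]'
python3 - <<'E'
from h import *
g=snap('wrist','w11');s=arm.state();print(s['eef_pos'])
P=cloud(g);m=((P[...,2]>40)&(P[...,2]<60)&(np.hypot(P[...,0]-462,P[...,1]-260.8)<26)).astype(np.uint8)
M=cv2.moments(m,True);print(M['m00'],ray(g,M['m10']/M['m00'],M['m01']/M['m00'],45))
E
```

```text
time: 23.65
eef_pos: [462.6, 258.9, 150.0]
ee_rot: [-0.501, -0.499, 0.501, -0.5]
ft_force: [0.2, -0.7, 0.7]
finger_gap: 44.4
[462.47948614 258.9962626  150.0014515 ]
580.0 [462.74516964 261.37128097  45.        ]
```

View pics/w11.png

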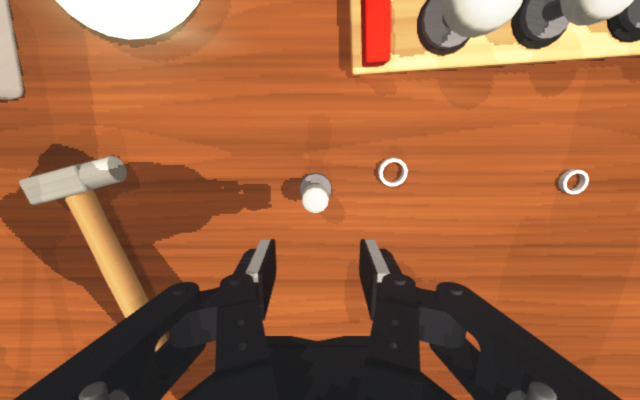

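Head 24 at (315,199), about 2 mm to +y of the jaw centre. Correcting and gripping; the hammer and ring are clear.

```bash
python3 -m handwheel '[{"delta_pos":[30,0,-2],"angular":[0,0,0],"gripper":52},{"delta_pos":[70,0,-2],"angular":[0,0,0],"gripper":52},{"delta_pos":[108,0,-2],"angular":[0,0,0],"gripper":52},{"delta_pos":[125,0,-2],"angular":[0,0,0],"gripper":52},{"delta_pos":[130.5,0,-2],"angular":[0,0,0],"gripper":52},{"delta_pos":[130.5,0,-2],"angular":[0,0,0],"gripper":44},{"delta_pos":[130.5,0,-2],"angular":[0,0,0],"gripper":36},{"delta_pos":[130.5,0,-2],"angular":[0,0,0],"gripper":29},{"delta_pos":[130.5,0,-2],"angular":[0,0,0],"gripper":12},{"delta_pos":[130.5,0,-2],"angular":[0,0,0],"gripper":12},{"delta_pos":[130.5,0,-2],"angular":[0,0,0],"gripper":12},{"delta_pos":[130.5,0,-2],"angular":[0,0,0],"gripper":12},{"delta_pos":[120,0,-2],"angular":[0,0,0],"gripper":12},{"delta_pos":[100,0,-2],"angular":[0,0,0],"gripper":12},{"delta_pos":[65,0,-2],"angular":[0,0,0],"gripper":12},{"delta_pos":[30,0,-2],"angular":[0,0,0],"gripper":12},{"delta_pos":[0,0,-2],"angular":[0,0,0],"gripper":12},{"delta_pos":[0,0,-2],"angular":[0,0,0],"gripper":12},{"delta_pos":[0,0,-2],"angular":[0,0,0],"gripper":12}]' 80
python3 - <<'E'
from h import *
from held import held
g=snap('wrist','w12'); s=arm.state();t=s['eef_pos'];print(t,s['finger_gap'],s['ft_force']); held(g,t,16,12)
E
```

```text
time: 26.08
eef_pos: [461.2, 262.1, 149.6]
ee_rot: [-0.5, -0.5, 0.5, -0.5]
ft_force: [0.1, -0.1, -2.2]
finger_gap: 22.1
[460.96539851 261.88329896 149.05721788] 21.640587507776935 [ 0.38708257  0.05949384 -1.54919003]
foot z hist [(np.float64(130.0), np.int64(6)), (np.float64(130.0), np.int64(13)), (np.float64(131.0), np.int64(15)), (np.float64(131.0), np.int64(7)), (np.float64(131.0), np.int64(11)), (np.float64(132.0), np.int64(13)), (np.float64(132.0), np.int64(9)), (np.float64(133.0), np.int64(14)), (np.float64(133.0), np.int64(14)), (np.float64(134.0), np.int64(12)), (np.float64(134.0), np.int64(16)), (np.float64(135.0), np.int64(15)), (np.float64(135.0), np.int64(35)), (np.float64(136.0), np.int64(84)), (np.float64(136.0), np.int64(188)), (np.float64(137.0), np.int64(258)), (np.float64(137.0), np.int64(224)), (np.float64(138.0), np.int64(133)), (np.float64(138.0), np.int64(42)), (np.float64(138.0), np.int64(11))]
foot c [461.2 261.4] res 0.2 zt 136.82403598696345
head c [460.9 262.4] 0.2 441 top 240.0577920038667
```

Held upright. Carrying 24 to the white-end pad (foot about 40 mm above the standing stakes).

```bash
python3 -m handwheel '[{"delta_pos":[0,7,15],"angular":[0,0,0],"gripper":12},{"delta_pos":[0,19,42],"angular":[0,0,0],"gripper":12},{"delta_pos":[0,35,77],"angular":[0,0,0],"gripper":12},{"delta_pos":[0,53,115],"angular":[0,0,0],"gripper":12},{"delta_pos":[0,71,154],"angular":[0,0,0],"gripper":12},{"delta_pos":[0,89,193],"angular":[0,0,0],"gripper":12},{"delta_pos":[0,107,232],"angular":[0,0,0],"gripper":12},{"delta_pos":[0,125,271],"angular":[0,0,0],"gripper":12},{"delta_pos":[0,142,308],"angular":[0,0,0],"gripper":12},{"delta_pos":[0,155,337],"angular":[0,0,0],"gripper":12},{"delta_pos":[0,162.3,352.5],"angular":[0,0,0],"gripper":12},{"delta_pos":[0,162.3,352.5],"angular":[0,0,0],"gripper":12},{"delta_pos":[10,162.3,352.5],"angular":[0,0,0],"gripper":12},{"delta_pos":[35,162.3,352.5],"angular":[0,0,0],"gripper":12},{"delta_pos":[65,162.3,352.5],"angular":[0,0,0],"gripper":12},{"delta_pos":[90,162.3,352.5],"angular":[0,0,0],"gripper":12},{"delta_pos":[105,162.3,352.5],"angular":[0,0,0],"gripper":12},{"delta_pos":[105,162.3,352.5],"angular":[0,0,0],"gripper":12},{"delta_pos":[105,162.3,352.5],"angular":[0,0,0],"gripper":12}]'
python3 -m handwheel '[{"delta_pos":[5,0,0],"angular":[0,0,0],"gripper":12},{"delta_pos":[10.2,0,0],"angular":[0,0,0],"gripper":12},{"delta_pos":[10.2,0,0],"angular":[0,0,0],"gripper":12},{"delta_pos":[10.2,0,0],"angular":[0,0,0],"gripper":12}]'
python3 - <<'E'
from h import *
g=snap('wrist','w13');print(arm.state()['eef_pos'])
E
```

```text
time: 28.5
eef_pos: [624.6, -89.8, 46.2]
ee_rot: [0.5, 0.5, -0.499, 0.501]
ft_force: [0.2, -0.4, -0.8]
finger_gap: 21.5
time: 29.0
eef_pos: [624.5, -90.3, 35.7]
ee_rot: [0.5, 0.499, -0.5, 0.5]
ft_force: [-0.5, -0.4, 6.1]
finger_gap: 21.7
[624.52301376 -90.37447857  35.68689172]
```

View pics/w13.png

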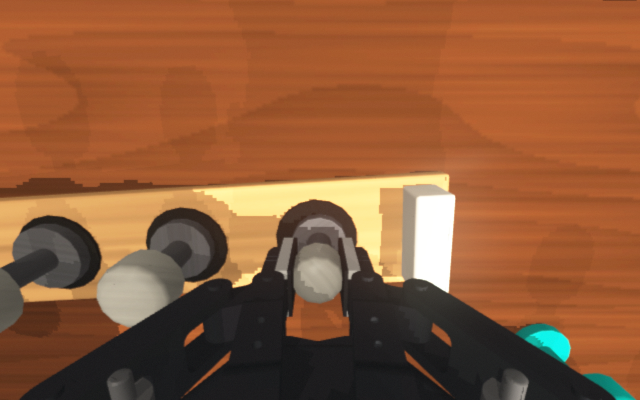

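The foot is on the white-end pad and contact is felt. Releasing and backing off.

```bash
python3 -m handwheel '[{"delta_pos":[0,0,0],"angular":[0,0,0],"gripper":32},{"delta_pos":[0,0,0],"angular":[0,0,0],"gripper":40},{"delta_pos":[0,0,0],"angular":[0,0,0],"gripper":43},{"delta_pos":[0,0,0],"angular":[0,0,0],"gripper":43},{"delta_pos":[-10,0,0],"angular":[0,0,0],"gripper":43},{"delta_pos":[-35,0,0],"angular":[0,0,0],"gripper":43},{"delta_pos":[-80,0,0],"angular":[0,0,0],"gripper":43},{"delta_pos":[-130,0,0],"angular":[0,0,0],"gripper":43},{"delta_pos":[-150,-20,30],"angular":[0,0,0],"gripper":43},{"delta_pos":[-160,-50,80],"angular":[0,0,0],"gripper":43},{"delta_pos":[-160,-80,130],"angular":[0,0,0],"gripper":43},{"delta_pos":[-160,-110,180],"angular":[0,0,0],"gripper":43},{"delta_pos":[-160,-120,200],"angular":[0,0,0],"gripper":43},{"delta_pos":[-160,-120,200],"angular":[0,0,0],"gripper":43},{"delta_pos":[-160,-120,200],"angular":[0,0,0],"gripper":43},{"delta_pos":[-160,-120,200],"angular":[0,0,0],"gripper":43}]'
python3 - <<'E'
from h import *
from scipy.optimize import least_squares
s=arm.state();print(s['time'],s['eef_pos'],s['ft_force'])
G={n:snap(n,n+'9') for n in('scene','side')}
for d,zb,c in((48,55,(609,150)),(40,50,(614,70)),(32,45,(619,-10)),(24,40,(624,-90))):
    for n,g in G.items():
        Q=cloud(g).reshape(-1,3);r=d/2
        B=Q[(np.hypot(Q[:,0]-c[0],Q[:,1]-c[1])<r+10)&(abs(Q[:,2]-15-zb)<6)]
        A=Q[(np.hypot(Q[:,0]-c[0],Q[:,1]-c[1])<r+10)]
        o=least_squares(lambda p:np.hypot(B[:,0]-p[0],B[:,1]-p[1])-r,c,loss='soft_l1').x
        print(d,n,o.round(1),len(B),'top',np.percentile(A[:,2],99).round(1))
a=np.vstack([cv2.resize(cv2.imread('pics/side9.png')[140:340,215:415],None,fx=2,fy=2)])
b=cv2.resize(cv2.imread('pics/scene9.png')[130:280,270:440],(400,400*150//170))
b=cv2.copyMakeBorder(b,0,400-b.shape[0],0,0,cv2.BORDER_CONSTANT)
cv2.imwrite('pics/fin.png',np.hstack([a,b]))
E
```

```text
time: 31.05
eef_pos: [504.9, -288.3, 195.0]
ee_rot: [0.5, 0.501, -0.499, 0.501]
ft_force: [0.9, 0.3, -0.6]
finger_gap: 36.9
31.05 [ 504.88462187 -288.26137878  195.01685952] [ 0.93770922  0.33851878 -0.63300795]
48 scene [608.2 150.6] 49 top 88.5
48 side [610.  149.2] 99 top 88.0
40 scene [613.2  70.3] 46 top 81.9
40 side [614.5  68.9] 74 top 81.6
32 scene [618.2  -9.4] 34 top 74.2
32 side [619.4 -10.4] 57 top 75.0
24 scene [623.6 -91.4] 30 top 68.8
24 side [624.5 -92.1] 45 top 68.1
```

View pics/fin.png

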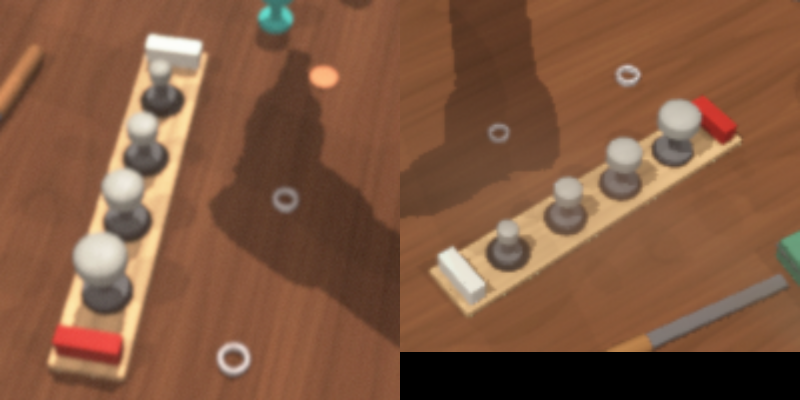

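All four stand upright on their pads, in order from red to white, within about 3 mm of the pad centres. Handing in.

```bash
python3 -c "
from workcell import order;print(order.hand_in())"
```

```text
the job is handed in; nothing more can be done
None
```

The four stakes are back on the rack: 48, 40, 32 and 24 from the red stop to the white stop. I moved 40 first, then 48, 32 and 24, and handed in at about 31 s of the 99 s allowed.

**Last checks:**
- **Position:** measured from the scene and side cameras, every head centre is about 3 mm or less from its pad centre. The limit is 12 mm for the foot.
- **Standing:** top heights match each stake standing on its pad, within the 1–2 mm camera error, and the final picture shows all four upright.
- **Released:** the gripper is well clear, and the wrist reads about 1 N, near zero.
- **Look-alikes:** I did not touch the turquoise stakes.

**Disagreements, all small:**
- The scene and side cameras differed by 1–2 mm.
- The wrist view put the pads about 1.7 mm farther out in x than the side camera did, so I aimed in between.
- The finger gap read about 2.5 mm less than each head's diameter while gripping. All the stakes were still held upright.

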